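# Slide a packed tray up onto the roller track and home against its end stop

## Robot

A 6-joint arm with a two-finger parallel gripper is mounted at the origin on the work surface; the furniture and walls round the work are solid. World frame = base frame: x ahead of the robot, y to its left, z up, the work surface at z = 0. Lengths are in m, angles in rad, forces in N, time in s.
With the tool pointing down it reaches from about 0.35 to 0.85 m from the base axis. Payload 8.1 kg.
Tool frame: the origin (TCP) lies at the very end of the fingers, on their centre line; the grasp point (between the pads) lies 19 mm behind it (manip.grasp_offset is the distance from the TCP to the grasp point, in m); z points along the fingers, y is the line along which they close (so a half turn about z gives the same grasp; the last joint's range is limited). The gripper opens to 93 mm and grips with 3 to 60 N. Pads are 15 mm wide; open, the fingers measure 128 mm over their backs; the gripper's body (75 mm by 188 mm) begins 65 mm behind the grasp point.
Start: joints at [1.046, 0.13, 1.488, -0, 1.523, -0.085], TCP at [0.255, 0.543, 0.193] pointing down, gripper open.
Joint ranges: [-2.96, 2.96], [-0.89, 2.26], [0.02, 2.5], [-1.34, 4.48], [0, 2.73], [-2.66, 2.66]. Speed limits (rad/s): [2.39, 2.39, 2.79, 3.14, 3.14, 3.14].

## Interface

Orientations are given as a 3x3 rotation matrix whose columns are the frame's x, y, z axes.
In Python, from plant import sense, optics, manip gives the robot as it stands.
- The arm moves only by the shell command python3 -m pendant 'ROWS'. ROWS is a JSON object of lists of equal length, an entry for each row: "linear": the shift along the tool's x, y, z in m, a list of three; "delta_rot": the turn, a rotation vector about the tool's x, y, z in rad, a list of three; "hand": the opening, from 0 (shut) to 1 (fully open). A call has 1 to 20 rows; each row shifts and turns the commanded pose from where the row before left it, along the tool's axes as they then stand; what a row does not reach is not made up. A row lasts 1/10 s, in which the tool goes at most 50 mm and 8.59 degrees, less where a joint would pass 70% of its speed; a pose out of reach is approached as far as the arm can. A call is refused whole if a number of a shift passes 0.05 or a number of a turn 0.15, either way. A call with a gripper value outside its range is refused whole. The fingers move at their own pace and stop on an object; the grip force is fixed at half the most. Time passes only in rows, so rows that do not move let the fingers close. It gives the time, the measured TCP pose, the force, the opening and the grip force at its end, in the units of the state.
- sense(): the state, without advancing time (a new reading comes with each control period).
- optics.get_image(name): name is "side" or "top"; returns the picture (420x560x3 uint8, red, green, blue); there is no depth.
- optics.get_calibration(name): a dict with "intrinsics" (3x3 intrinsics, pixels), "dist" ([k1, k2, p1, p2, k3] as OpenCV has them; the pictures are not rectified), "origin" and "rotation" of the camera in the world. Camera axes: x right, y down, z forward; pixel columns grow to the right and rows downward; lengths in m; the calibration is good to about 2 mm. A picture is of the moment at which its call begins. get_calibration takes no time and is no camera call.
- manip.hand_in(): hands the job in; it is judged then, once.
The state is a dict: "time": time; "joint_pos": joint angles; "dq": joint speeds; "joint_torque": joint torques, N m; "tcp_pos": TCP position; "tool_rot": TCP orientation; "force": force on the tool from outside, world axes, zero at the start; "ft_torque": the same for the moment, N m; "width": opening from 0.0 (shut) to 1.0 (fully open); "finger_force": force on a finger pad.
Only numpy, scipy, OpenCV 4.12 (cv2) and the standard library are available. Lean on these libraries where they do the work, as an engineer would, in place of code of your own. Each camera call takes 0.05 s, during which the arm holds its last target. There are 200 camera calls.

## Task

Slide the packed kraft tray off the bench, up over the step onto the roller track and in between its side guides, without carrying it clear of the bench, ramming the track or spilling or tipping its boxes. Then push it home until it bears steadily but gently on the cushioned end stop, well short of bottoming the cushion, and ease off so that the tray stays resting against the stop. Leave the things around the track alone.

Things in the scene. Friction and masses are not known exactly. Their poses are not given: they have to be found in the camera images.
- track: Fixed roller track on the bench. Origin: middle of its open entry, at bench level. It runs 450 mm along its own -y (world -y, the robot's right, up to 0.14 rad askew); x across, z up. Ten free-turning steel cross rollers, 24 mm diameter, the first axis 16 mm in, then every 44 mm; their tops are 34 mm above the bench: this is the step. A tray on them resists with 1 to 2 N, up to 6 if it rubs a guide.
- track_mouth (a point): Middle of the track's mouth at roller-top height, 34 mm above the bench, over the track's origin. The side guides stand 333 mm apart inside (6 mm to spare on each side of the tray), 62 mm high above the bench; flared steel lead-ins widen to about 355 mm and reach 34 mm out over the bench from here.
- stop_zone (a point): Point on the track 369 mm in, 56 mm up. A sprung stop is clamped across the guides: black rubber-faced pad, 220 mm wide, 41 to 71 mm up. Its place is not reported: the free face is up to 25 mm before or behind this point; feel for it. It yields from 2.7 N, 1 N per mm more, damped (0.09 N per mm/s); over 12 N is too much (bottoms at 16 mm). If let go suddenly it can roll the tray back.
- tray_center (a point): Centre of the packed kraft tray, 32 mm above its underside. Open on top, 321 (x) by 340 (y) by 64 mm high, walls and floor 4 mm, about 0.8 kg packed. Starts flat on the bench, its -y end (front) towards the track, within 0.25 rad of its line. The goods boxes fill the tail half; the front 120 mm of floor is empty, so the front wall can be pinched firmly from above.
- tray_front (a point): Middle of the top edge of the tray's front wall (the -y wall, nearest the track): 64 mm above the underside, half-way through the 4 mm wall.
- tray_tail (a point): Middle of the lower outer edge of the tray's tail wall (the +y end), at the level of the underside.
- goods_box_1: White and blue goods box, 298 x 101 x 65 mm, lying in the tray against its tail wall; origin: centre of its underside.
- goods_box_2: White and blue goods box, 298 x 101 x 68 mm, lying in the tray beside the first, at the tray's middle; origin: centre of its underside.
- spray_bottle: Bystander: pink spray bottle, 260 mm tall, standing beyond the track's entry; origin: centre of its underside.
- label_roll: Bystander: white roll of labels, 72 mm diameter, 55 mm high, standing on its flat side left of the tray; origin: centre of its underside.
- marker: Bystander: red marker, 135 mm long, lying on the bench left of the tray; origin: centre of its underside.

How it is judged:
On the way, in this order (a step that is already met when the one before it is completed fails the run):
1. the tray's front end is up over the first roller, between the guides, while its tail still rides on or just above the bench, below the roller tops (y of tray_front in the frame of track below -0.035 m and z of tray_front in the frame of track above 0.088 m and z of tray_tail in the frame of track below 0.025 m), for 0.1 s.
2. flat on the rollers, the tray bears steadily on the cushioned pad with 3 to 12 N for 0.3 s (contact force between tray and buffer_c0 above 3 N and z of tray_tail in the frame of track above 0.029 m and angle between tray_center's own z axis and vertical below 0.03 rad), for 0.3 s.
At the end, for the whole second after the job is handed in: The tray lies flat on the rollers between the guides (within 0.03 rad of level, 0.05 rad of the track's line), at rest, its front wall touching the stop's pad or within 8 mm of it, both goods boxes lying flat on its floor (z of tray_center in the frame of track between 0.061 and 0.07 m and angle between tray_center's own z axis and vertical below 0.03 rad and angle between the y axis of tray_center and the y axis of track, either way round below 0.05 rad and y of buffer_c0 in the frame of tray_front above -0.016 m and linear speed of tray below 0.01 m/s and z of each of goods_box_1, goods_box_2 in the frame of tray_center below -0.022 m and angle between each of goods_box_1, goods_box_2's own z axis and vertical below 0.06 rad).
It fails at once if the tray presses on the end stop's pad with more than 12 N (contact force between tray and buffer_c0 above 12 N).
It fails at once if the tray is rammed or pressed on the track (rollers, rails, guides) with more than 30 N, its weight included (contact force between tray and track above 30 N).
It fails at once if the tray is tipped more than 0.35 rad (20 degrees) (angle between tray_center's own z axis and vertical above 0.35 rad).
It fails at once if a bystander is pushed more than 20 mm or tipped over (distance of any of spray_bottle, label_roll, marker from where it was at the start of the episode above 0.02 m or angle between spray_bottle's own z axis and vertical above 0.5 rad).
It also fails if it takes over 72 s, if anything falls off the work surface, if the arm or the gripper's body presses on something with over 40 N, if the wrist force passes 120 N, or if a joint passes its speed limit or range.

## Working session

There is one attempt and no reset: what is moved stays moved. The work goes in short steps, Python scripts to look and compute and a shell command to move; the robot and the scene stay as the last step left them, time stands still between calls to the robot, and variables do not carry over. Pictures are saved under pics/ and viewed, at most 10 in all, crops included, and the job is handed in when it is done.

```bash
ls; mkdir -p pics
python3 - <<'E'
from plant import sense, optics, manip
import cv2
s=sense(); print({k:s[k] for k in('time','tcp_pos','tool_rot','force','width')}, manip.grasp_offset)
for n in('top','side'):
    cv2.imwrite(f'pics/{n}0.png',optics.get_image(n)[:,:,::-1]); c=optics.get_calibration(n); print(n,c)
E
```

```text
pics
{'time': 0.0, 'tcp_pos': array([0.25515015, 0.54237166, 0.19169144]), 'tool_rot': array([[-9.04818378e-01,  4.25796754e-01, -9.09355562e-04],
       [ 4.25797699e-01,  9.04817015e-01, -1.57746528e-03],
       [ 1.51120788e-04, -1.81452108e-03, -9.99998342e-01]]), 'force': array([-0.34668625,  0.42984444,  0.22064583]), 'width': 0.9989164296960473} 0.0188
top {'intrinsics': array([[523.80689056,   0.        , 276.57224184],
       [  0.        , 523.80689056, 215.64420101],
       [  0.        ,   0.        ,   1.        ]]), 'dist': array([0.02743237, 0.        , 0.        , 0.        , 0.        ]), 'origin': array([ 0.39583501, -0.05056462,  1.83270184]), 'rotation': array([[-0.00800893, -0.99148417,  0.12998075],
       [-0.99985548,  0.00988941,  0.01382833],
       [-0.014996  , -0.12985121, -0.99142008]])}
side {'intrinsics': array([[398.6798989 ,   0.        , 279.1373333 ],
       [  0.        , 398.6798989 , 212.82885642],
       [  0.        ,   0.        ,   1.        ]]), 'dist': array([0.03496429, 0.        , 0.        , 0.        , 0.        ]), 'origin': array([0.31976321, 1.07037845, 0.69125335]), 'rotation': array([[-0.96654956, -0.11338266,  0.23005723],
       [-0.25640359,  0.44904146, -0.85593164],
       [-0.00625742, -0.88628784, -0.46309255]])}
```

View pics/top0.png

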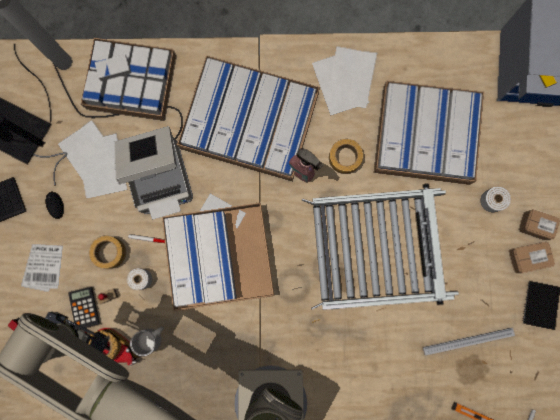

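View pics/side0.png

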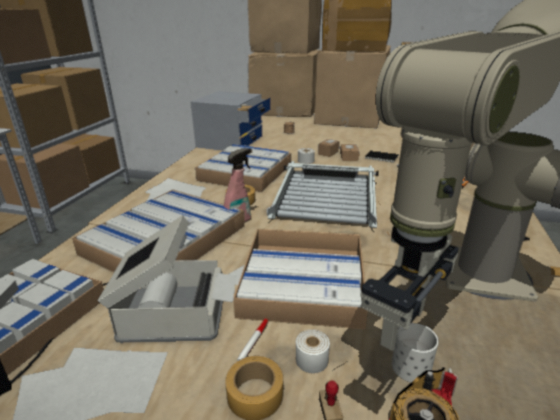

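Top view: tray spans about cols 163–277, rows 205–308, with its front to the right. The track spans cols 315–440, rows 190–305, and the black stop is at about col 428. I'll take a closer crop for corner pixels.

```bash
cat > h.py <<'E'
import numpy as np, cv2
from plant import sense, optics, manip
def ray(n,px):
    c=optics.get_calibration(n)
    u=cv2.undistortPoints(np.array(px,float).reshape(-1,1,2),c['intrinsics'],c['dist'],None).reshape(-1,2)
    return c['origin'], np.c_[u,np.ones(len(u))]@c['rotation'].T
def onz(n,px,z):
    o,d=ray(n,px); return o+d*((z-o[2])/d[:,2])[:,None]
def proj(n,P):
    c=optics.get_calibration(n); R=c['rotation'].T
    return cv2.projectPoints(np.array(P,float).reshape(-1,1,3),cv2.Rodrigues(R)[0],-R@c['origin'],c['intrinsics'],c['dist'])[0].reshape(-1,2)
E
python3 - <<'E'
import cv2
im=cv2.imread('pics/top0.png')[175:320,150:460]
im=cv2.resize(im,None,fx=2.5,fy=2.5,interpolation=cv2.INTER_CUBIC)
cv2.imwrite('pics/crop0.png',im)
E
```

```text
(no output)
```

View pics/crop0.png

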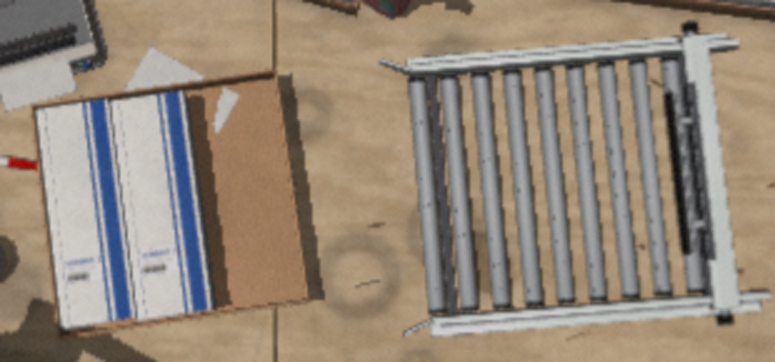

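Run:
```python
from h import *
f=lambda p:np.array(p,float)/2.5+[150,175]-0.3
t=onz('top',f([(281,74),(311,298),(62,333),(36,108)]),.064); print(t.round(4)); print(np.linalg.norm(np.roll(t,-1,0)-t,axis=1).round(4))
a=np.diff(t[[1,0]],axis=0)[0]; print('tray ang front',np.arctan2(a[1],a[0]), 'sides',[np.arctan2(*(d[:2]*[-1,1])) for d in(t[3]-t[0],t[2]-t[1])])
r=onz('top',f([(416,78),(437,310),(671,60),(697,290)]),.034); print(r.round(4))
print('pitch',np.linalg.norm((r[0]+r[1]-r[2]-r[3])/2)/8)
for i in(0,2): a=r[i]-r[i+1]; print('rol ang',np.arctan2(a[1],a[0]))
g=onz('top',f([(408,72),(685,54),(433,320),(712,300)]),.062); print(g.round(4))
for i in(0,2): a=g[i]-g[i+1]; print('guide',np.arctan2(-a[0],a[1]))
yv=(r[0]+r[1]-r[2]-r[3]); yv/=np.linalg.norm(yv); print('y axis',yv, 'ang',np.arctan2(-yv[0],yv[1]))
```

```text
[[ 0.6673  0.0232  0.064 ]
 [ 0.3643 -0.0155  0.064 ]
 [ 0.3211  0.3168  0.064 ]
 [ 0.6238  0.3578  0.064 ]]
[0.3055 0.3351 0.3055 0.3374]
tray ang front 0.12727679162768082 sides [np.float64(0.12934860892778932), np.float64(0.12943312705879695)]
[[ 0.6644 -0.1628  0.034 ]
 [ 0.3465 -0.1855  0.034 ]
 [ 0.6859 -0.5153  0.034 ]
 [ 0.371  -0.5363  0.034 ]]
pitch 0.044050857788863265
rol ang 0.07113828854300137
rol ang 0.06685451569580149
[[ 0.6686 -0.1503  0.062 ]
 [ 0.6894 -0.5273  0.062 ]
 [ 0.3341 -0.1778  0.062 ]
 [ 0.3582 -0.5479  0.062 ]]
guide 0.05516374705023997
guide 0.06486142239075404
y axis [-6.53210384e-02  9.97864300e-01  3.15040126e-16] ang 0.06536758017406087
```

The crop shows the tray's front edge from about (281,74) to (311,298). The roller ends and guides are consistent: 44.05 mm pitch, guides 335 mm apart. The tray width comes out 15 mm short, so I'll zoom in on its edges.

Run:
```python
import cv2
im=cv2.imread('pics/top0.png')[198:316,154:290]
im=cv2.convertScaleAbs(cv2.resize(im,None,fx=5,fy=5,interpolation=cv2.INTER_NEAREST),alpha=1.3)
cv2.imwrite('pics/crop1.png',im)
```

```text
(no output)
```

View pics/crop1.png

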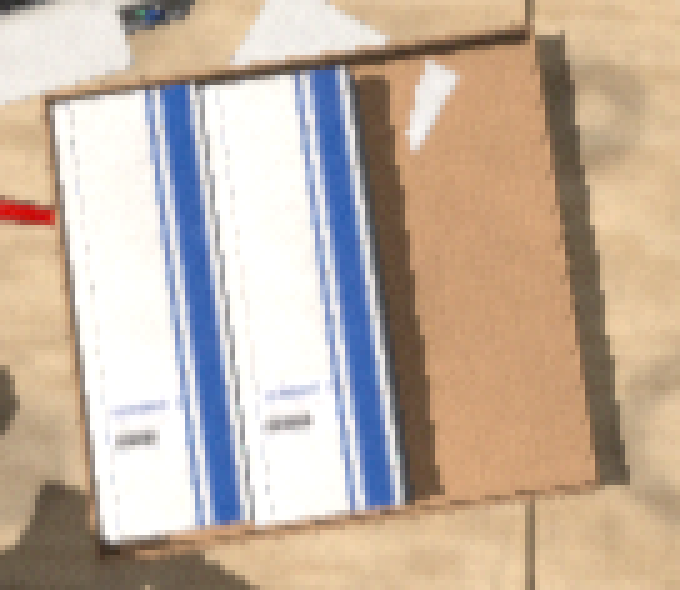

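Now the tray's top rim corners are clear in the crop: (537,28), (598,487), (103,555) and (45,95).

Run:
```python
from h import *
f=lambda p:np.array(p,float)/5+[153.6,197.6]
t=onz('top',f([(537,28),(598,487),(103,555),(45,95)]),.064); print(t.round(4)); print(np.linalg.norm(np.roll(t,-1,0)-t,axis=1).round(4))
c=t.mean(0); vy=t[2]+t[3]-t[0]-t[1]; vy/=np.linalg.norm(vy); th=np.arctan2(-vy[0],vy[1])
print('centre',c,'ang',th,'front wall mid',c-.168*vy)
r=onz('top',(np.array([(416,78),(437,310),(671,60),(697,290)])/2.5+[149.7,174.7]),.034)
tv=np.array([-.0653,.9979,0]); O=(r.mean(0))+tv*(.016+4*.044); tx=np.array([.9979,.0653,0]); print('track origin',O,'ang .065')
g=onz('top',np.array([(408,72),(685,54),(433,320),(712,300)])/2.5+[149.7,174.7],.062)
print('guides in track x',(g-O)@tx, 'tray front in track', (c-.168*vy-O)@tx,(c-.168*vy-O)@tv)
p=onz('top',np.array([(668,94),(685,253)])/2.5+[149.7,174.7],.071);print('pad',(p-O)@tx,(p-O)@tv)
b=onz('top',[(302,165)],0);print('bottle',b)
```

```text
[[ 0.6711  0.027   0.064 ]
 [ 0.3607 -0.0125  0.064 ]
 [ 0.3188  0.3177  0.064 ]
 [ 0.6283  0.363   0.064 ]]
[0.3129 0.3329 0.3128 0.3387]
centre [0.49473272 0.17380697 0.064     ] ang 0.12655584787105975 front wall mid [0.51593739 0.00715055 0.064     ]
track origin [ 0.50438247 -0.15837917  0.034     ] ang .065
guides in track x [ 0.1643835   0.1605397  -0.17116885 -0.17134794] tray front in track 0.022339745365604884 0.16442757049372586
pad [ 0.10652014 -0.10716658] [-0.34903876 -0.34823577]
bottle [[ 0.81757251 -0.11725952  0.        ]]
```

```bash
python3 -m pendant '{"linear":[[0,0,0],[0,0,0],[0,0,0],[0,0,0],[-0.016,-0.047,0],[-0.016,-0.047,0],[-0.016,-0.047,0],[-0.016,-0.047,0],[-0.016,-0.047,0],[-0.016,-0.047,0],[-0.016,-0.047,0],[-0.016,-0.047,0],[-0.016,-0.047,0],[-0.016,-0.047,0],[-0.016,-0.047,0],[-0.016,-0.047,0],[0,0,0]],"delta_rot":[[0,0,-0.1415],[0,0,-0.1415],[0,0,-0.1415],[0,0,-0.1415],[0,0,0],[0,0,0],[0,0,0],[0,0,0],[0,0,0],[0,0,0],[0,0,0],[0,0,0],[0,0,0],[0,0,0],[0,0,0],[0,0,0],[0,0,0]],"hand":[1,1,1,1,1,1,1,1,1,1,1,1,1,1,1,1,1]}'; python3 -c "
from h import *
print(sense()['tool_rot'].round(3), sense()['joint_pos'])"
```

```text
time: 1.8
tcp_pos: [0.5181, 0.0022, 0.192]
tool_rot: [[-0.993, -0.12, -0.001], [-0.12, 0.993, -0.002], [0.001, -0.002, -1.0]]
force: [-1.2, 0.7, 0.2]
width: 0.997
finger_force: 0.0
[[-0.993 -0.12  -0.001]
 [-0.12   0.993 -0.002]
 [ 0.001 -0.002 -1.   ]] [-0.0932687  -0.09142498  1.71418032 -0.00189087  1.51918246 -1.78456641]
```

```bash
python3 -m pendant '{"linear":[[0,0.005,0.04],[0,0,0.04],[0,0,0.04],[0,0,0.03],[0,0,0.012],[0,0,0],[0,0,0],[0,0,0],[0,0,0],[0,0,0],[0,0,0],[0,0,0]],"delta_rot":[[0,0,0],[0,0,0],[0,0,0],[0,0,0],[0,0,0],[0,0,0],[0,0,0],[0,0,0],[0,0,0],[0,0,0],[0,0,0],[0,0,0]],"hand":[1,1,1,1,1,1,0,0,0,0,0,0]}'; python3 -c "
from h import *
cv2.imwrite('pics/side1.png',optics.get_image('side')[:,:,::-1])"
```

```text
time: 3.0
tcp_pos: [0.5164, 0.0125, 0.031]
tool_rot: [[-0.992, -0.126, 0.0], [-0.126, 0.992, -0.0], [-0.0, -0.0, -1.0]]
force: [-0.5, 0.1, 0.5]
width: 0.533
finger_force: 0.0
```

View pics/side1.png

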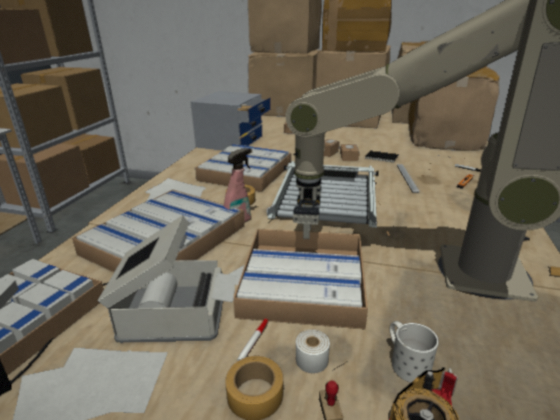

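The fingers straddle the front wall at about (307,228) and are still closing; the tray sits undisturbed. I'll finish the grip.

```bash
python3 -m pendant '{"linear":[[0,-0.004,0],[0,0,0],[0,0,0],[0,0,0],[0,0,0],[0,0,0],[0,0,0],[0,0,0],[0,0,0]],"delta_rot":[[0,0,0],[0,0,0],[0,0,0],[0,0,0],[0,0,0],[0,0,0],[0,0,0],[0,0,0],[0,0,0]],"hand":[0,0,0,0,0,0,0,0,0]}'
```

```text
time: 3.95
tcp_pos: [0.5167, 0.0089, 0.0307]
tool_rot: [[-0.992, -0.126, -0.0], [-0.126, 0.992, 0.0], [0.0, 0.0, -1.0]]
force: [-0.2, 3.4, 0.4]
width: 0.033
finger_force: 30.0
```

```bash
python3 -m pendant '{"linear":[[0,0,-0.004],[0,0,-0.004],[0,0,-0.004],[0.0025,-0.0075,0],[0.0025,-0.0075,0],[0.0025,-0.0075,0],[0.0025,-0.0075,0],[0.0025,-0.0075,0],[0.0025,-0.0075,0],[0.0025,-0.0075,0],[0.0025,-0.0075,0],[0.0025,-0.0075,0],[0.0025,-0.0075,0],[0.0025,-0.0075,0],[0.0025,-0.0075,0],[0,0,0]],"delta_rot":[[0.012,0,0],[0.012,0,0],[0.012,0,0],[0,0,0.005],[0,0,0.005],[0,0,0.005],[0,0,0.005],[0,0,0.005],[0,0,0.005],[0,0,0.005],[0,0,0.005],[0,0,0.005],[0,0,0.005],[0,0,0.005],[0,0,0.005],[0,0,0]],"hand":[0,0,0,0,0,0,0,0,0,0,0,0,0,0,0,0]}'
python3 - <<'E'
from h import *
im=optics.get_image('top')[:,:,::-1]
im=im[175:320,180:460]
cv2.imwrite('pics/crop2.png',cv2.convertScaleAbs(cv2.resize(im,None,fx=2.8,fy=2.8,interpolation=cv2.INTER_CUBIC),alpha=1.3))
E
```

```text
time: 5.55
tcp_pos: [0.4956, -0.0853, 0.0461]
tool_rot: [[-0.998, -0.065, 0.005], [-0.065, 0.997, -0.037], [-0.002, -0.037, -0.999]]
force: [-0.2, -3.0, -1.9]
width: 0.038
finger_force: 30.0
```

View pics/crop2.png

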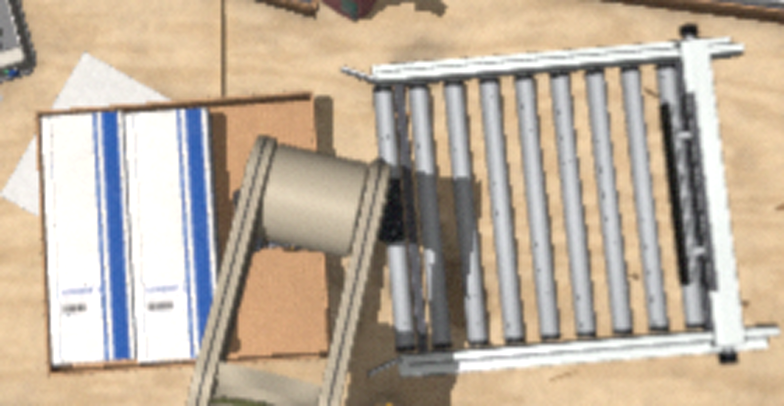

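Crop: tray rim corners at about (312,93), (328,355), (50,373) and (37,113). Guide inner edges run (375,83)–(683,62) and (402,360)–(715,340).

Run:
```python
from h import *
f=lambda p:np.array(p,float)/2.8+[179.7,174.7]
F=onz('top',f([(312,93),(328,355)]),.076);T=onz('top',f([(50,373),(37,113)]),.064)
g=onz('top',f([(375,83),(683,62),(402,360),(715,340)]),.062)
d=(g[0]+g[2]-g[1]-g[3])/2; th=np.arctan2(-d[0],d[1]); tv=np.array([-np.sin(th),np.cos(th),0]);tx=np.array([np.cos(th),np.sin(th),0])
print('track ang',th,[np.arctan2(-(g[i]-g[i+1])[0],(g[i]-g[i+1])[1]) for i in(0,2)]); m=g.mean(0)
print('gap',(g-m)@tx)
print('front',F,(F-m)@tx,((F-m)@tx).mean(),'tail',(T-m)@tx,((T-m)@tx).mean(),np.linalg.norm(F[0]-F[1]),np.linalg.norm(T[0]-T[1]))
d=T.mean(0)-F.mean(0); print('tray ang',np.arctan2(-d[0],d[1]), 'line x at tcp', (np.array([.4956,-.0853,0])-m)@tx)
```

```text
track ang 0.05783282501055494 [np.float64(0.058415187839334956), np.float64(0.05724458406346492)]
gap [ 0.16718255  0.16740086 -0.16718255 -0.16740086]
front [[ 0.65206663 -0.07559046  0.076     ]
 [ 0.33916471 -0.0908131   0.076     ]] [ 0.15808505 -0.15517362] 0.0014557123250384107 tail [-0.1548765   0.15801265] 0.001568075005536726 0.313271987682898 0.3128933723219954
tray ang 0.057495870438055985 line x at tcp 0.0013187926357367515
```

```bash
python3 -m pendant '{"linear":[[0,0,-0.0055],[0,0,-0.0055],[0,0,-0.0055],[0,0,-0.0055],[0,0,-0.0055],[0,0,-0.0055],[0,-0.0099,0.0014],[0,-0.0099,0.0014],[0,-0.0099,0.0014],[0,-0.0099,0.0014],[0,-0.0099,0.0014],[0,-0.0099,0.0014],[0,0,0]],"delta_rot":[[0.0175,0,0],[0.0175,0,0],[0.0175,0,0],[0.0175,0,0],[0.0175,0,0],[0.0175,0,0],[0,0,0],[0,0,0],[0,0,0],[0,0,0],[0,0,0],[0,0,0],[0,0,0]],"hand":[0,0,0,0,0,0,0,0,0,0,0,0,0]}'
```

```text
time: 6.9
tcp_pos: [0.4996, -0.1433, 0.0791]
tool_rot: [[-0.998, -0.064, 0.011], [-0.065, 0.988, -0.142], [-0.002, -0.142, -0.99]]
force: [-0.4, -4.2, -1.2]
width: 0.034
finger_force: 30.0
```

```bash
python3 -m pendant '{"linear":[[0,-0.0093,0.0013],[0,-0.0093,0.0013],[0,-0.0093,0.0013],[0,-0.0093,0.0013],[0,-0.0093,0.0013],[0,-0.0093,0.0013],[0,-0.0093,0.0013],[0,-0.0093,0.0013],[0,0,0],[0,0,0]],"delta_rot":[[0,0,0],[0,0,0],[0,0,0],[0,0,0],[0,0,0],[0,0,0],[0,0,0],[0,0,0],[0,0,0],[0,0,0]],"hand":[0,0,0,0,0,0,0,0,0,0]}'
python3 - <<'E'
from h import *
im=optics.get_image('side')[:,:,::-1]
im=im[140:300,180:420]
cv2.imwrite('pics/crop3.png',cv2.resize(im,None,fx=3,fy=3,interpolation=cv2.INTER_CUBIC))
E
```

```text
time: 7.9
tcp_pos: [0.5049, -0.2173, 0.0797]
tool_rot: [[-0.998, -0.064, 0.012], [-0.065, 0.988, -0.142], [-0.003, -0.142, -0.99]]
force: [-0.4, -3.5, -1.2]
width: 0.035
finger_force: 30.0
```

View pics/crop3.png

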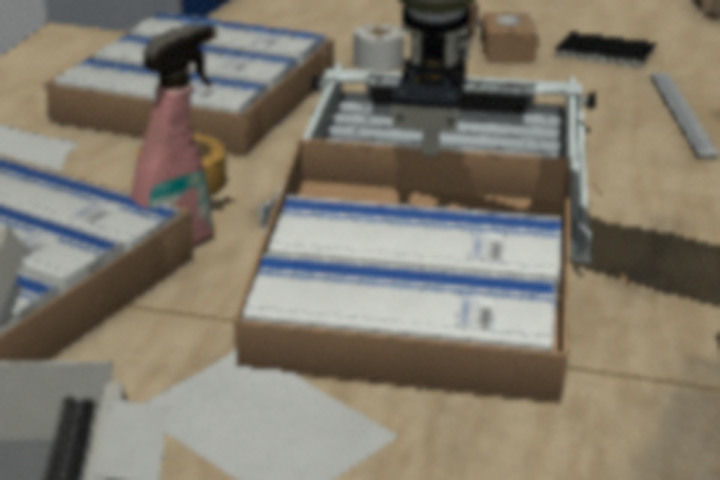

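Front wall sits between the guides (crop about (300–565,145–200)) with the tail still on the bench at about (240–560,360). Step 1 is met, so I advance further while raising the front.

```bash
python3 -m pendant '{"linear":[[0,-0.009,-0.0002],[0,-0.009,-0.0002],[0,-0.009,-0.0002],[0,-0.009,-0.0002],[0,-0.009,-0.0002],[0,-0.009,-0.0002],[0,-0.009,-0.0002],[0,-0.009,-0.0002],[0,-0.009,-0.0002],[0,-0.009,-0.0002],[0,-0.009,-0.0002],[0,-0.009,-0.0002],[0,0,0]],"delta_rot":[[0.0048,0,0],[0.0048,0,0],[0.0048,0,0],[0.0048,0,0],[0.0048,0,0],[0.0048,0,0],[0.0048,0,0],[0.0048,0,0],[0.0048,0,0],[0.0048,0,0],[0.0048,0,0],[0.0048,0,0],[0,0,0]],"hand":[0,0,0,0,0,0,0,0,0,0,0,0,0]}'
```

```text
time: 9.25
tcp_pos: [0.5117, -0.3237, 0.1002]
tool_rot: [[-0.998, -0.064, 0.016], [-0.065, 0.978, -0.199], [-0.003, -0.2, -0.98]]
force: [-0.5, -4.3, -1.5]
width: 0.034
finger_force: 30.0
```

```bash
python3 -m pendant '{"linear":[[0,0,0.002],[0,0,0.002],[0,0,0.002],[0,0,0.002],[0,0,0.002],[0,0,0.002],[0,0,0.002],[0,0,0.002],[0,0,0.002],[0,0,0]],"delta_rot":[[-0.0111,0,0],[-0.0111,0,0],[-0.0111,0,0],[-0.0111,0,0],[-0.0111,0,0],[-0.0111,0,0],[-0.0111,0,0],[-0.0111,0,0],[-0.0111,0,0],[0,0,0]],"hand":[0,0,0,0,0,0,0,0,0,0]}'
```

```text
time: 10.25
tcp_pos: [0.5118, -0.3247, 0.0814]
tool_rot: [[-0.998, -0.065, 0.009], [-0.066, 0.993, -0.097], [-0.002, -0.098, -0.995]]
force: [1.7, 1.6, 1.8]
width: 0.04
finger_force: 30.0
```

```bash
python3 -m pendant '{"linear":[[0,0,0.002],[0,0,0.002],[0,0,0.002],[0,0,0.002],[0,0,0.002],[0,0,0.002],[0,0,0.002],[0,0,0.001],[0,0,0]],"delta_rot":[[-0.012,0,0],[-0.012,0,0],[-0.012,0,0],[-0.012,0,0],[-0.012,0,0],[-0.012,0,0],[-0.012,0,0],[-0.012,0,0],[0,0,0]],"hand":[0,0,0,0,0,0,0,0,0]}'
```

```text
time: 11.15
tcp_pos: [0.5117, -0.3256, 0.0664]
tool_rot: [[-0.998, -0.066, 0.002], [-0.066, 0.998, -0.002], [-0.002, -0.002, -1.0]]
force: [2.2, -0.2, 1.6]
width: 0.04
finger_force: 30.0
```

```bash
python3 -m pendant '{"linear":[[0,-0.01,0],[0,-0.01,0],[0,-0.01,0],[0,-0.01,0],[0,-0.01,0],[0,-0.01,0],[0,-0.01,0],[0,-0.01,0],[0,-0.01,0],[0,-0.01,0],[0,-0.01,0],[0,-0.01,0],[0,0,0]],"delta_rot":[[0,0,0],[0,0,0],[0,0,0],[0,0,0],[0,0,0],[0,0,0],[0,0,0],[0,0,0],[0,0,0],[0,0,0],[0,0,0],[0,0,0],[0,0,0]],"hand":[0,0,0,0,0,0,0,0,0,0,0,0,0]}'
python3 - <<'E'
from h import *
im=optics.get_image('top')[:,:,::-1]
im=im[175:320,230:460]
cv2.imwrite('pics/crop4.png',cv2.convertScaleAbs(cv2.resize(im,None,fx=3.4,fy=3.4,interpolation=cv2.INTER_CUBIC),alpha=1.3))
E
```

```text
time: 12.45
tcp_pos: [0.5194, -0.4469, 0.0669]
tool_rot: [[-0.998, -0.065, 0.002], [-0.065, 0.998, -0.003], [-0.002, -0.004, -1.0]]
force: [-0.2, -0.2, -1.6]
width: 0.035
finger_force: 30.0
```

View pics/crop4.png

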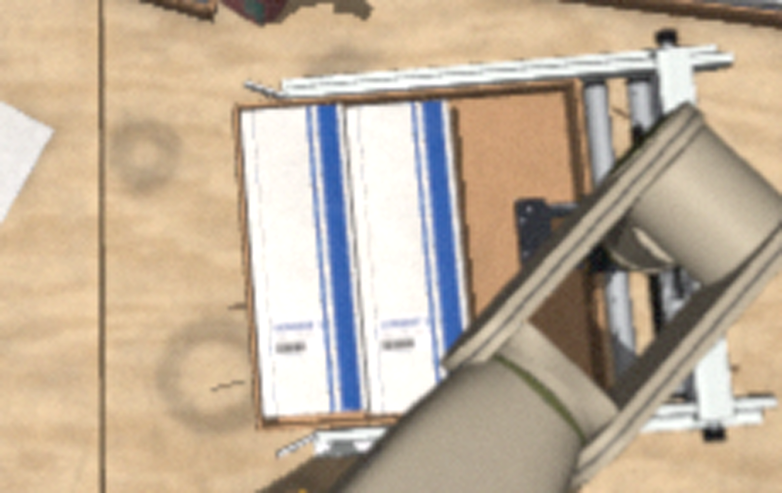

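The tray is level between the guides and aligned, front wall at crop about (575–608,85–400), boxes in place. Now I release, move inside the front wall, close the fingers and push from there.

```bash
python3 -m pendant '{"linear":[[0,0,0],[0,0,0],[0,0,0],[0,0,0],[0,0,0],[0,0,-0.014],[0,0,-0.014],[0,0,-0.014],[0,0,-0.014],[0,0.012,0],[0,0.012,0],[0,0.012,0],[0,0,0],[0,0,0],[0,0,0],[0,0,0.014],[0,0,0.014],[0,0,0.014],[0,0,0.014],[0,0,0.014]],"delta_rot":[[0,0,0],[0,0,0],[0,0,0],[0,0,0],[0,0,0],[0,0,0],[0,0,0],[0,0,0],[0,0,0],[0,0,0],[0,0,0],[0,0,0],[0,0,0],[0,0,0],[0,0,0],[0,0,0],[0,0,0],[0,0,0],[0,0,0],[0,0,0]],"hand":[0.3,0.3,0.3,0.3,0.3,0.3,0.3,0.3,0.3,0,0,0,0,0,0,0,0,0,0,0]}'; python3 -c "
from h import *
print(sense()['joint_pos'].round(2))"
```

```text
time: 14.5
tcp_pos: [0.5168, -0.4089, 0.0508]
tool_rot: [[-0.998, -0.066, 0.001], [-0.066, 0.998, -0.002], [-0.001, -0.002, -1.0]]
force: [-0.4, 0.3, 1.0]
width: 0.002
finger_force: 0.0
[-0.75  0.39  1.45 -0.    1.3  -2.38]
```

```bash
python3 -m pendant '{"linear":[[0,-0.005,0],[0,-0.005,0],[0,-0.005,0],[0,-0.005,0],[0,-0.005,0],[0,-0.005,0],[0,-0.005,0],[0,-0.005,0],[0,-0.005,0],[0,-0.005,0],[0,0,0]],"delta_rot":[[0,0,0],[0,0,0],[0,0,0],[0,0,0],[0,0,0],[0,0,0],[0,0,0],[0,0,0],[0,0,0],[0,0,0],[0,0,0]],"hand":[0,0,0,0,0,0,0,0,0,0,0]}'
```

```text
time: 15.6
tcp_pos: [0.5204, -0.4601, 0.0528]
tool_rot: [[-0.998, -0.066, 0.002], [-0.066, 0.998, -0.003], [-0.002, -0.003, -1.0]]
force: [0.0, -0.1, -0.4]
width: 0.002
finger_force: 0.0
```

```bash
python3 -m pendant '{"linear":[[0,-0.003,0],[0,-0.003,0],[0,-0.002,0],[0,-0.002,0],[0,0,0]],"delta_rot":[[0,0,0],[0,0,0],[0,0,0],[0,0,0],[0,0,0]],"hand":[0,0,0,0,0]}'
python3 - <<'E'
from h import *
im=optics.get_image('top')[:,:,::-1]
im=im[175:320,260:460]
cv2.imwrite('pics/crop5.png',cv2.convertScaleAbs(cv2.resize(im,None,fx=4,fy=4,interpolation=cv2.INTER_CUBIC),alpha=1.3))
E
```

```text
time: 16.1
tcp_pos: [0.5212, -0.4695, 0.0529]
tool_rot: [[-0.998, -0.066, 0.002], [-0.066, 0.998, -0.003], [-0.002, -0.003, -1.0]]
force: [-1.0, 0.2, -0.1]
width: 0.002
finger_force: 0.1
```

View pics/crop5.png

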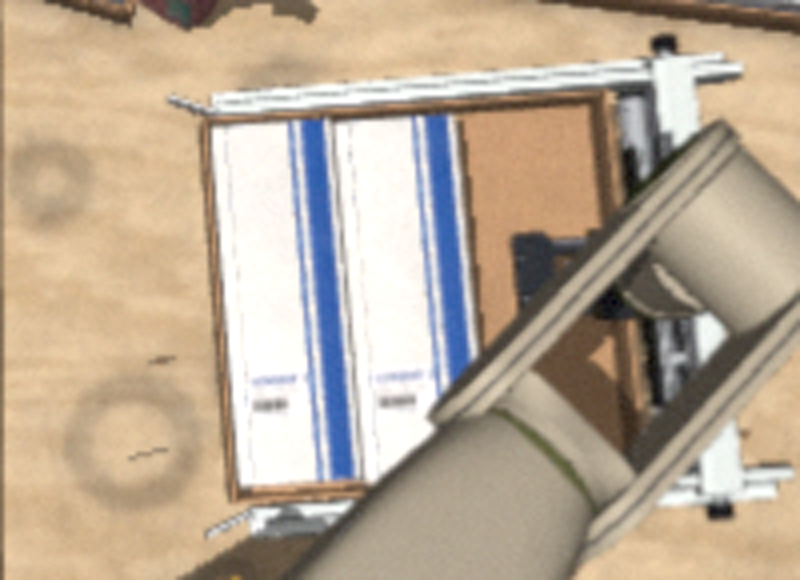

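Front wall's outer edge is at about (612,95)–(640,430) and the black pad face at about (625–655,…), so only a small gap remains. Tail corners are at about (203,122) and (230,500).

Run:
```python
from h import *
f=lambda p:np.array(p,float)/4+[259.7,174.7]
tv=np.array([-.0625,.998,0]);O=np.array([.5,-.159,0])
T=onz('top',f([(203,122),(230,500)]),.098);F=onz('top',f([(614,92)]),.098)
print((T-O)@tv,(T-O)@tv-.34,(F-O)@tv, 'angle',np.arctan2(*(T[0]-T[1])[1::-1]), 'tcp',(np.array([.5212,-.4695,0])-O)@tv)
```

```text
[0.00913224 0.01185976] [-0.33086776 -0.32814024] [-0.33420106] angle 0.053819685288011454 tcp -0.311204
```

```bash
python3 -m pendant '{"linear":[[0,-0.002,0],[0,-0.002,0],[0,-0.002,0],[0,-0.002,0],[0,-0.001,0],[0,-0.001,0]],"delta_rot":[[0,0,0],[0,0,0],[0,0,0],[0,0,0],[0,0,0],[0,0,0]],"hand":[0,0,0,0,0,0]}'
```

```text
time: 16.75
tcp_pos: [0.522, -0.4792, 0.053]
tool_rot: [[-0.998, -0.066, 0.002], [-0.066, 0.998, -0.002], [-0.002, -0.003, -1.0]]
force: [-0.6, 1.5, -0.5]
width: 0.009
finger_force: 0.7
```

```bash
python3 -m pendant '{"linear":[[0,-0.001,0],[0,-0.001,0],[0,-0.001,0],[0,0,0]],"delta_rot":[[0,0,0],[0,0,0],[0,0,0],[0,0,0]],"hand":[0,0,0,0]}'
```

```text
time: 17.15
tcp_pos: [0.5222, -0.4823, 0.0531]
tool_rot: [[-0.998, -0.066, 0.002], [-0.066, 0.998, -0.003], [-0.002, -0.003, -1.0]]
force: [0.8, -0.2, -1.1]
width: 0.003
finger_force: 0.3
```

```bash
python3 -m pendant '{"linear":[[0,-0.001,0],[0,-0.001,0],[0,-0.001,0],[0,0,0]],"delta_rot":[[0,0,0],[0,0,0],[0,0,0],[0,0,0]],"hand":[0,0,0,0]}'
```

```text
time: 17.55
tcp_pos: [0.5224, -0.4853, 0.0531]
tool_rot: [[-0.998, -0.066, 0.002], [-0.066, 0.998, -0.003], [-0.002, -0.003, -1.0]]
force: [0.2, 0.8, -0.0]
width: 0.007
finger_force: 0.3
```

```bash
python3 -m pendant '{"linear":[[0,-0.001,0],[0,-0.001,0],[0,0,0]],"delta_rot":[[0,0,0],[0,0,0],[0,0,0]],"hand":[0,0,0]}'
```

```text
time: 17.85
tcp_pos: [0.5225, -0.4873, 0.053]
tool_rot: [[-0.998, -0.066, 0.002], [-0.066, 0.998, -0.003], [-0.002, -0.003, -1.0]]
force: [0.7, 0.9, -0.9]
width: 0.007
finger_force: 0.3
```

```bash
python3 -m pendant '{"linear":[[0,-0.001,0],[0,-0.001,0],[0,0,0]],"delta_rot":[[0,0,0],[0,0,0],[0,0,0]],"hand":[0,0,0]}'
```

```text
time: 18.15
tcp_pos: [0.5226, -0.4885, 0.053]
tool_rot: [[-0.998, -0.066, 0.002], [-0.066, 0.998, -0.001], [-0.002, -0.002, -1.0]]
force: [-1.5, 4.5, 1.0]
width: 0.003
finger_force: 2.5
```

```bash
python3 -m pendant '{"linear":[[0,-0.001,0],[0,-0.001,0],[0,0,0]],"delta_rot":[[0,0,0],[0,0,0],[0,0,0]],"hand":[0,0,0]}'
```

```text
time: 18.45
tcp_pos: [0.5227, -0.4902, 0.053]
tool_rot: [[-0.998, -0.067, 0.002], [-0.067, 0.998, -0.001], [-0.002, -0.001, -1.0]]
force: [-1.5, 7.1, 1.3]
width: 0.003
finger_force: 3.2
```

```bash
python3 -m pendant '{"linear":[[0,0,0],[0,0,0]],"delta_rot":[[0,0,0],[0,0,0]],"hand":[0,0]}'
```

```text
time: 18.65
tcp_pos: [0.5227, -0.4902, 0.053]
tool_rot: [[-0.998, -0.066, 0.002], [-0.066, 0.998, -0.001], [-0.002, -0.001, -1.0]]
force: [-0.9, 5.7, 2.6]
width: 0.005
finger_force: 3.2
```

```bash
python3 -m pendant '{"linear":[[0,-0.001,0],[0,-0.0005,0],[0,0,0],[0,0,0],[0,0,0],[0,0,0],[0,0,0],[0,0,0]],"delta_rot":[[0,0,0],[0,0,0],[0,0,0],[0,0,0],[0,0,0],[0,0,0],[0,0,0],[0,0,0]],"hand":[0,0,0,0,0,0,0,0]}'
```

```text
time: 19.45
tcp_pos: [0.5228, -0.4914, 0.053]
tool_rot: [[-0.998, -0.067, 0.002], [-0.067, 0.998, -0.001], [-0.002, -0.001, -1.0]]
force: [-2.0, 7.4, 2.7]
width: 0.005
finger_force: 3.8
```

```bash
python3 -m pendant '{"linear":[[0,0.0004,0],[0,0.0004,0],[0,0.0004,0],[0,0.0004,0],[0,0.0004,0],[0,0.0004,0],[0,0.0004,0],[0,0.0004,0],[0,0.0004,0],[0,0.0004,0],[0,0.0004,0],[0,0.0004,0],[0,0.0004,0],[0,0.0004,0],[0,0.0004,0],[0,0.0004,0],[0,0,0],[0,0,0]],"delta_rot":[[0,0,0],[0,0,0],[0,0,0],[0,0,0],[0,0,0],[0,0,0],[0,0,0],[0,0,0],[0,0,0],[0,0,0],[0,0,0],[0,0,0],[0,0,0],[0,0,0],[0,0,0],[0,0,0],[0,0,0],[0,0,0]],"hand":[0,0,0,0,0,0,0,0,0,0,0,0,0,0,0,0,0,0]}'
```

```text
time: 21.25
tcp_pos: [0.5224, -0.4863, 0.0531]
tool_rot: [[-0.998, -0.066, 0.002], [-0.066, 0.998, -0.003], [-0.002, -0.003, -1.0]]
force: [0.8, -0.3, 0.4]
width: 0.006
finger_force: 0.0
```

Force is zero, so the tray rests by itself. I'll back off gently, raise the hand clear and look.

```bash
python3 -m pendant '{"linear":[[0,0.001,0],[0,0.002,0],[0,0.004,0],[0,0.004,0],[0,0,-0.01],[0,0,-0.03],[0,0,-0.03],[0,0,-0.03],[0,0,-0.03],[0,0.05,0],[0,0.05,0],[0,0.05,0],[0,0.05,0],[0,0.05,0],[0,0,0]],"delta_rot":[[0,0,0],[0,0,0],[0,0,0],[0,0,0],[0,0,0],[0,0,0],[0,0,0],[0,0,0],[0,0,0],[0,0,0],[0,0,0],[0,0,0],[0,0,0],[0,0,0],[0,0,0]],"hand":[0,0,0,0,0,0,0,0,0,0,0,0,0,0,0]}'
python3 - <<'E'
from h import *
im=optics.get_image('top')[:,:,::-1]
im=im[175:320,260:460]
cv2.imwrite('pics/crop6.png',cv2.convertScaleAbs(cv2.resize(im,None,fx=4,fy=4,interpolation=cv2.INTER_CUBIC),alpha=1.3))
E
```

```text
time: 22.75
tcp_pos: [0.5048, -0.22, 0.1833]
tool_rot: [[-0.997, -0.071, 0.003], [-0.071, 0.997, -0.001], [-0.003, -0.001, -1.0]]
force: [0.6, -0.9, -0.3]
width: 0.002
finger_force: 0.0
```

View pics/crop6.png

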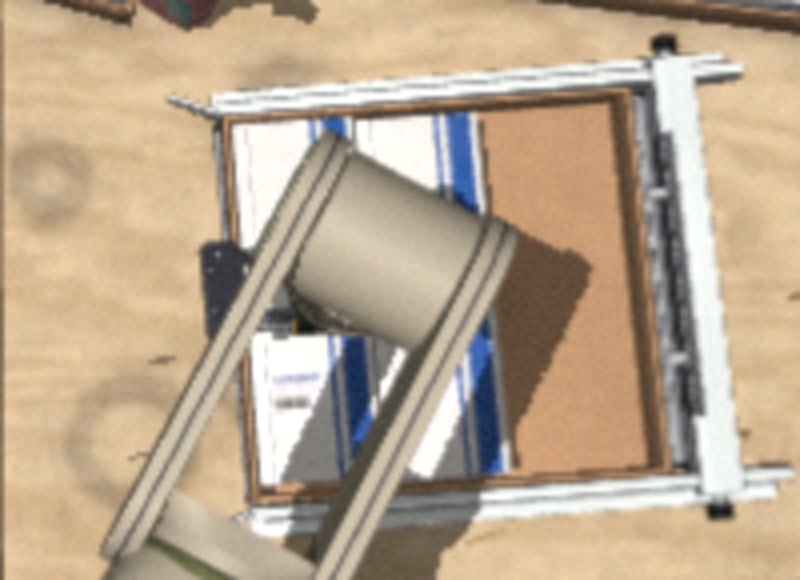

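The picture shows the tray square between the guides. Its front edge, (632,90)–(668,470), covers the pad face line (about col 638 at row 150 against the pad's original 629), so it is touching the pad. The boxes are flat.

```bash
python3 -c "
from plant import manip
print(manip.hand_in())"
```

```text
the job is handed in; nothing more can be done
None
```

I handed the job in at about 23 s: the tray looks flat between the guides and touching the end stop, with about 7 N measured at the wrist during the hold and both boxes in place; the verdict was not reported.

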